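Hold the burst-test box open by its lever

ROBOT

A 6-joint arm with a two-finger parallel gripper is mounted at the origin on a cart in front of the work surface, level with it; the furniture and walls round the work are solid. World frame = base frame: x ahead of the robot, y to its left, z up, the work surface at z = 0. Lengths are in mm, angles in degrees, forces in N, time in s.
With the tool pointing down it reaches from about 300 to 850 mm from the base axis. Payload 4.2 kg.
Tool frame: the origin (TCP) lies on the centre line of the jaws, within the pads' length; the fingertips stand 11 mm ahead of it and the grasp point (between the pads) lies 8 mm behind it; z points along the fingers, y is the line along which they close (so a half turn about z gives the same grasp; the last joint's range is limited). The gripper opens to 91 mm and grips with 3 to 60 N. Pads are 32 mm wide; open, the fingers measure 118 mm over their backs; the gripper's body (76 mm by 178 mm) begins 60 mm behind the grasp point.
Start: joints at [74.141, 18.312, 89.639, -0, 72.044, -1.146], TCP at [146.044, 556.159, 224.976] pointing down, gripper open.
Joint ranges: [-177.97, 177.97], [-48.28, 115.42], [12.27, 149.76], [-77.06, 257.06], [2.81, 150.46], [-146.56, 146.56]. Speed limits (degrees/s): [147.25, 147.25, 180, 180, 180, 180].

INTERFACE

Orientations are given as [roll, pitch, yaw] about the fixed x, y, z axes, in that order (R = Rz(yaw) Ry(pitch) Rx(roll)).
In Python, from workcell import env, grab_frame, camera_model, models gives the robot as it stands.
- The arm moves only by the shell command python3 -m crank 'ROWS' [FORCE]. ROWS is text: rows parted by semicolons, each of 7 numbers parted by spaces: the closure, from -1 (fully open) to 1 (shut), so that 0 is half open, then the shift along the tool's x, y, z in mm, then the turn, a rotation vector about the tool's x, y, z in degrees. A call has 1 to 10 rows; each row shifts and turns the commanded pose from where the row before left it, along the tool's axes as they then stand; what a row does not reach is not made up. A row lasts 1/8 s, in which the tool goes at most 62.5 mm and 10.7 degrees, less where a joint would pass 70% of its speed; a pose out of reach is approached as far as the arm can. A call is refused whole if a number of a shift passes 62.5 or a number of a turn 10.7, either way. A call with a gripper value outside its range is refused whole. The fingers move at their own pace and stop on an object; FORCE is the grip in N (left out, the last holds). Time passes only in rows, so rows that do not move let the fingers close. It gives the time, the measured TCP pose, the force, the opening and the grip force at its end, in the units of the state.
- env.state(): the state, without advancing time (a new reading comes with each control period).
- grab_frame(name): name is "scene" or "top" or "wrist"; returns the picture (384x512x3 uint8, blue, green, red); there is no depth.
- camera_model(name): a dict with "K" (3x3 intrinsics, pixels), "R" (3x3) and "t" (3): a world point X has camera coordinates R X + t; the wrist camera has in their place "mount" (4x4, takes a point from camera to tool coordinates, whose origin is the TCP and whose axes are the flange's). Camera axes: x right, y down, z forward; pixel columns grow to the right and rows downward; lengths in mm; the calibration is good to about 2 mm. A picture is of the moment at which its call begins: read the wrist's pose just before it. camera_model takes no time and is no camera call.
- env.job_done(): hands the job in; it is judged then, once.
Trained networks look in the newest picture that a camera, given by its name, has taken for a name from the list of things; names that differ only in an ending like _2 or _b are one class to them, and where a whole thing is asked for, a point or a joint stands for the part that bears it (a point fixed in the world has none). Each returns a list of dicts, best first, with "p" (0 to 1); they miss things now and then, are a little off and sometimes report something else, mostly with a low value. They report only what shows in the picture. A call takes as long as a camera call.
- models.search_frame(name, camera): "point" ([x, y, z] in mm, in world coordinates, good to about 4 mm: the middle of the surface that is visible of it).
The state is a dict: "time_s": time; "qpos": joint angles; "qvel": joint speeds; "effort": joint torques, N m; "ee_pos": TCP position; "ee_rot": TCP orientation; "force": force on the tool from outside, world axes, zero at the start; "torque": the same for the moment, N m; "gripper_width": finger opening in mm; "gripper_force": force on a finger pad.
Only numpy, scipy, OpenCV 4.12 (cv2) and the standard library are available. Lean on these libraries where they do the work, as an engineer would, in place of code of your own. Each camera call takes 0.05 s, during which the arm holds its last target. There are 200 camera calls.

TASK

The test box has two bays, one nearer the robot and one farther, each shut by a heavy steel flap with its own lever. Press down the padded long end of the red-padded lever with the fingertips, smoothly, until the lever rests on its rubber stop and the flap at its short end stands open, and finish while still holding it down. Do not lift the lever out of its fork, touch nothing but that lever, keep the other bay shut and leave everything else where it is.

Things in the scene. Friction and masses are not known exactly. Their poses are not given: they have to be found in the camera images.
- test_box: Fixed box on a grey base plate (192 mm wide, x -100 to 140 mm). Origin on the bench below the lever axles; x to the bays (robot's left), y toward the robot, z up. Two blue bays at x 55 to 135 mm, 66 mm high, centred at y = +48 (near) and -48 mm (far). By each, a fork open at the top, 85 mm high, carries a lever; a rubber stop, 24 mm high, stands at x = -82 mm under its long arm.
- lever_red: Loose lever, 0.3 kg, bar 20x10 mm, red pad on its long end; in the near or far fork. Origin: axle centre, 70 mm above the bench. At rest its axes match the box's and the long arm slopes up by 0.25 rad. Long arm (-x) 112 mm to the pad centre, short arm (+x) 42 mm to the nose under the flap's lip. Pressed down it turns 0.71 rad about y to the stop.
- lever_blue: Loose lever, 0.3 kg, bar 20x10 mm, blue pad on its long end; in the near or far fork. Origin: axle centre, 70 mm above the bench. At rest its axes match the box's and the long arm slopes up by 0.25 rad. Long arm (-x) 112 mm to the pad centre, short arm (+x) 42 mm to the nose under the flap's lip. Pressed down it turns 0.71 rad about y to the stop.
- pad_red (a point): Centre of the top face of the red pad (36 mm along the lever, 34 mm wide). At rest 109 mm above the bench and 106 mm from the axle (-x); with the lever on its stop about 32 mm above the bench and 106 mm from the axle (-x). Moving it takes about 4 to 9 N; clearly more means that it is on the stop, where the pad slopes 0.46 rad.
- pad_blue (a point): Centre of the top face of the blue pad (36 mm along the lever, 34 mm wide). At rest 109 mm above the bench and 106 mm from the axle (-x); with the lever on its stop about 32 mm above the bench and 106 mm from the axle (-x). Moving it takes about 4 to 9 N; clearly more means that it is on the stop, where the pad slopes 0.46 rad.
- flap_near (a joint): Hinge of the heavy steel flap (98x82 mm, 12 mm plate with a thicker block on top, about 2.2 kg, not the same each time) that shuts the near bay, hinged at the top edge away from the lever; 0 is shut, grows as the lip rises; about 0.28 rad with the lever on its stop. Falls shut by its weight.
- flap_far (a joint): Hinge of the heavy steel flap (98x82 mm, 12 mm plate with a thicker block on top, about 2.2 kg, not the same each time) that shuts the far bay, hinged at the top edge away from the lever; 0 is shut, grows as the lip rises; about 0.28 rad with the lever on its stop. Falls shut by its weight.
- flap_near_lip (a point): Middle of the lever-side edge of the near flap, which overhangs the nose of the lever of that bay; 73 mm above the bench when shut.
- flap_far_lip (a point): Middle of the lever-side edge of the far flap, which overhangs the nose of the lever of that bay; 73 mm above the bench when shut.
- tin: Green parts tin, 70x100x23 mm; origin under its centre. Bystander.
- battery: 9 V block battery lying down, 50x27x18 mm; origin under its centre. Bystander.
- driver: Blue screwdriver lying down, 162 mm long along its y axis, 24 mm high; origin under its centre. Bystander.
- marker: Felt marker with red cap lying down, 131 mm long along its y axis, 16 mm high; origin under its centre. Bystander.
- cutters: Red-handled side cutters lying flat, 147 mm long along their x axis, 48 mm wide, 13 mm high; origin under their centre. Bystander.

How it is judged:
By the outcome, as a careful person would: the job done as asked, in the order asked, and still so for the second after the job is handed in, while the arm keeps its last pose, push and grip.
It also fails if it takes over 27 s, if anything falls off the work surface, if the arm or the gripper's body presses on something with over 40 N, if the wrist force passes 120 N, or if a joint passes its speed limit or range.

## Working session

There is one attempt and no reset: what is moved stays moved. The work goes in short steps, Python scripts to look and compute and a shell command to move; the robot and the scene stay as the last step left them, time stands still between calls to the robot, and variables do not carry over. Pictures are saved under pics/ and viewed, at most 10 in all, crops included, and the job is handed in when it is done.

```bash
mkdir -p pics; ls
python3 - <<'E'
from workcell import env,grab_frame,camera_model,models
import cv2,numpy as np
for c in("scene","top"):
    cv2.imwrite(f"pics/{c}1.png",grab_frame(c))
    for n in("lever_red","lever_blue","pad_red","pad_blue","flap_near_lip","flap_far_lip","test_box"):
        for d in models.search_frame(n,c)[:2]: print(c,n,np.round(d["point"]),round(d["p"],2))
s=env.state();print(s)
E
```

```text
pics
scene lever_red [571. -17.  88.] 0.87
scene lever_blue [473. -23.  83.] 0.79
scene pad_red [572. -13.  93.] 0.8
scene pad_red [ 624. -235.    8.] 0.72
scene pad_blue [477. -24.  90.] 0.62
scene pad_blue [459. 107.  77.] 0.39
scene flap_near_lip [457. 102.  74.] 0.63
scene flap_far_lip [554. 114.  79.] 0.92
scene test_box [500.  74.  26.] 0.66
top lever_red [576.  -0.  87.] 0.75
top lever_blue [470.  -9.  93.] 0.78
top lever_blue [580.  -1.  89.] 0.57
top pad_red [576.   2.  91.] 0.72
top pad_blue [472.  -9.  92.] 0.58
top pad_blue [424. 447.  25.] 0.54
top flap_near_lip [468. 123.  83.] 0.73
top flap_near_lip [561. 135.  78.] 0.43
top flap_far_lip [564. 140.  78.] 0.65
top test_box [517.  90.  69.] 0.73
{'time_s': 0.8, 'qpos': array([ 7.41393106e+01,  1.83095070e+01,  8.96382870e+01,  6.42157405e-04,
        7.20425239e+01, -1.14548772e+00]), 'qvel': array([0.11254728, 0.09035614, 0.04462856, 0.04677281, 0.06090086,
       0.01307121]), 'effort': array([-7.08554103e-05, -4.12302589e+01, -2.32220507e+01,  7.28525617e-02,
        3.75305861e-02,  8.19514099e-06]), 'ee_pos': array([146.05733213, 556.16772229, 225.00477909]), 'ee_rot': array([ 1.79990308e+02, -4.17229537e-04,  1.65284600e+02]), 'force': array([-0.2597269 , -0.40933033, -0.48438977]), 'torque': array([-5.89456353e-02,  6.78798079e-05,  1.93175682e-02]), 'gripper_force': 0.0, 'gripper_width': 91.51182683465869}
```

View pics/scene1.png

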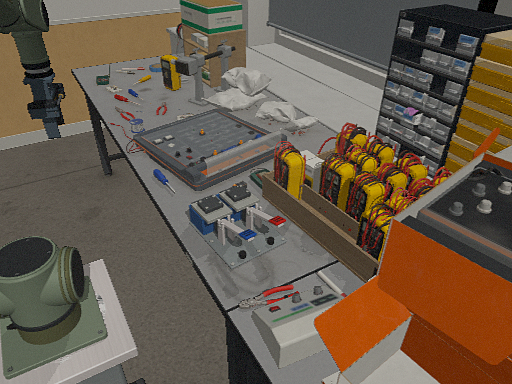

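View pics/top1.png

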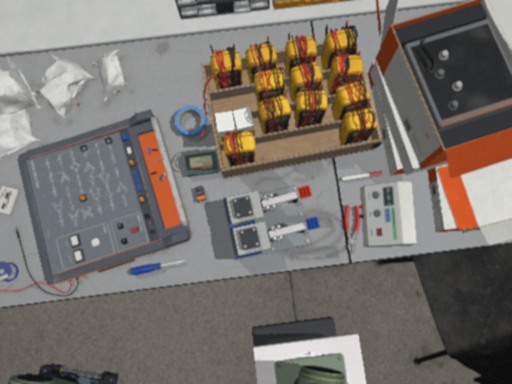

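The red pad is on the far lever: top image about (305,191), scene about (277,219). The blue one is near, at top (313,222). The meter tray lies just behind the red pad and the cutters and white panel lie beyond the pads. Next I measure precisely.

```bash
cat > h.py <<'E'
from workcell import env,grab_frame,camera_model,models
import cv2,numpy as np
def unproj(c,u,v,z):
    m=camera_model(c);K,R,t=map(np.array,(m["K"],m["R"],m["t"]))
    o=-R.T@t; d=R.T@np.linalg.inv(K)@[u,v,1]; return o+d*(z-o[2])/d[2]
def tri(a,b):
    A=[];B=[]
    for c,(u,v) in (("scene",a),("top",b)):
        m=camera_model(c);P=np.array(m["K"])@np.c_[np.array(m["R"]),np.array(m["t"])]
        for r,x in((0,u),(1,v)): A.append(P[r,:3]-x*P[2,:3]);B.append(x*P[2,3]-P[r,3])
    return np.linalg.lstsq(np.array(A),np.array(B),rcond=None)[0]
E
python3 - <<'E'
from h import *
R={"top":[(295,180,318,202),(302,212,324,234)],"scene":[(262,208,290,230),(232,226,262,246)]}
P={}
for c in R:
    im=cv2.imread(f"pics/{c}1.png").astype(int)
    for k,(x0,y0,x1,y1) in enumerate(R[c]):
        s=im[y0:y1,x0:x1]; b,g,r=s[...,0],s[...,1],s[...,2]
        m=(r-np.maximum(b,g)>50) if k==0 else (b-np.maximum(r,g)>50)
        ys,xs=np.nonzero(m);P[c,k]=(xs.mean()+x0,ys.mean()+y0)
        print(c,k,m.sum(),P[c,k],"bbox",xs.min()+x0,xs.max()+x0,ys.min()+y0,ys.max()+y0,np.round(unproj(c,*P[c,k],107),1))
for k in(0,1):print(np.round(tri(P["scene",k],P["top",k]),1))
a=cv2.imread("pics/top1.png")[130:260,190:420];cv2.imwrite("pics/topc.png",cv2.resize(a,None,fx=3.4,fy=3.4,interpolation=2))
a=cv2.imread("pics/scene1.png")[130:330,170:390];cv2.imwrite("pics/scc.png",cv2.resize(a,None,fx=2.9,fy=2.9,interpolation=2))
for n in("marker","cutters","battery","flap_far_lip","flap_near_lip"):
    for d in models.search_frame(n,"top")[:1]: print(n,np.round(d["point"]),round(d["p"],2))
E
```

```text
top 0 139 (np.float64(304.54676258992805), np.float64(191.50359712230215)) bbox 298 311 185 198 [578.4 -51.1 107. ]
top 1 115 (np.float64(312.3652173913043), np.float64(222.82608695652175)) bbox 306 318 217 229 [483.  -60.3 107. ]
scene 0 89 (np.float64(277.1123595505618), np.float64(220.25842696629212)) bbox 269 285 216 225 [578.9 -51.8 107. ]
scene 1 67 (np.float64(247.44776119402985), np.float64(234.50746268656715)) bbox 239 255 230 239 [482.4 -62.7 107. ]
[578.8 -51.3 106.5]
[483.4 -60.6 104.9]
marker [ 634. -249.   10.] 0.64
cutters [ 476. -187.   12.] 0.77
battery [636. 267.  20.] 0.64
flap_far_lip [564. 140.  78.] 0.65
flap_near_lip [468. 123.  83.] 0.73
```

View pics/topc.png

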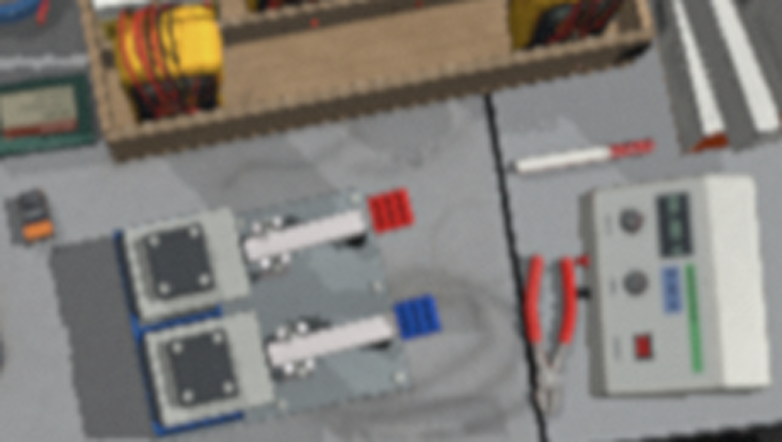

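View pics/scc.png

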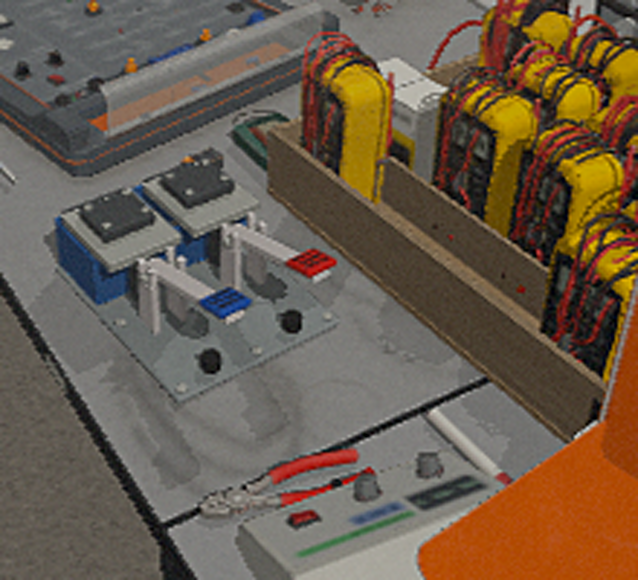

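Pads agree in both views: heights 105–107, spacing 96 mm. The red pad is at about (578.5,-51), with the lever direction at a yaw of about 95.5°. I close the gripper, turn tool y along the lever and travel above it.

```bash
python3 -m crank '1 0 0 0 0 0 -10.1; 1 0 0 0 0 0 -10.1; 1 -15 -26 0 0 0 0; 1 -28.7 -49.6 0 0 0 0; 1 -28.7 -49.6 0 0 0 0; 1 -28.7 -49.6 0 0 0 0; 1 -28.7 -49.6 0 0 0 0; 1 -28.7 -49.6 0 0 0 0; 1 -28.7 -49.6 0 0 0 0; 1 -28.7 -49.6 0 0 0 0' 10 && python3 -m crank '1 -28.7 -49.6 0 0 0 0; 1 -28.7 -49.6 0 0 0 0; 1 -28.7 -49.6 0 0 0 0; 1 -28.7 -49.6 0 0 0 0; 1 -28.7 -49.6 0 0 0 0; 1 -13 -24 0 0 0 0; 1 0 0 30 0 0 0; 1 0 0 30 0 0 0; 1 0 0 15 0 0 0; 1 0 0 0 0 0 0'
```

```text
time_s: 2.3
ee_pos: [397.6, 203.8, 225.3]
ee_rot: [180.0, 0.1, -174.5]
force: [0.6, 0.0, 0.3]
gripper_width: 0.4
gripper_force: 0.0
time_s: 3.55
ee_pos: [578.0, -50.3, 149.2]
ee_rot: [180.0, -0.1, -174.5]
force: [0.6, -0.4, 0.3]
gripper_width: 0.4
gripper_force: 0.0
```

Run:
```python
from h import *
s=env.state();im=grab_frame("wrist")
from scipy.spatial.transform import Rotation as Ro
m=camera_model("wrist");K=np.array(m["K"]);M=np.array(m["mount"])
T=np.eye(4);T[:3,:3]=Ro.from_euler("xyz",s["ee_rot"],degrees=True).as_matrix();T[:3,3]=s["ee_pos"]
W=T@M; print(np.round(W,2))
def pr(X):
    p=np.linalg.inv(W)@np.r_[X,1];q=K@p[:3];return q[:2]/q[2]
b,g,r=[im[...,i].astype(int) for i in range(3)]
mk=((r-np.maximum(b,g))>60).astype(np.uint8)
n,_,st,ce=cv2.connectedComponentsWithStats(mk)
for i in range(1,n):
    if st[i,4]>150:
        d=W[:3,:3]@np.linalg.inv(K)@[*ce[i],1];o=W[:3,3];print(st[i],np.round(ce[i]),np.round(o+d*(109-o[2])/d[2],1))
v=im.copy()
for X in([578.5,-51,109],s["ee_pos"]-[0,0,11]):cv2.circle(v,tuple(int(a) for a in pr(X)),4,(0,255,0),1)
cv2.imwrite("pics/w1.png",v)
```

```text
[[-1.0000e-01  9.6000e-01  2.5000e-01  5.0849e+02]
 [ 1.0000e+00  9.0000e-02  3.0000e-02 -5.8420e+01]
 [ 0.0000e+00  2.5000e-01 -9.7000e-01  3.0920e+02]
 [ 0.0000e+00  0.0000e+00  0.0000e+00  1.0000e+00]]
[  85   38   26   91 1289] [95. 83.] [ 498.6 -160.4  109. ]
[ 114   48   27   89 1241] [129.  92.] [ 502.1 -139.5  109. ]
[ 61 111  20  14 211] [ 70. 118.] [ 521.6 -177.1  109. ]
[234 196  52  47 926] [259. 208.] [568.8 -52.4 109. ]
[  0 209  38  13 423] [ 18. 215.] [ 589.3 -215.6  109. ]
```

View pics/w1.png

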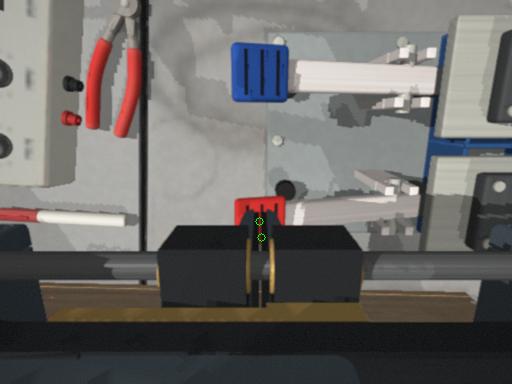

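Wrist view: the red pad spans cols 234–286 and its visible edge starts at row 196. The tips project to about (260,221–237), so they are centred over the pad. The blue lever is well clear (rows 43–102). Lowering to contact.

```bash
python3 -m crank '1 0 0 8 0 0 0; 1 0 0 8 0 0 0; 1 0 0 5 0 0 0; 1 0 0 3 0 0 0; 1 0 0 3 0 0 0; 1 0 0 2 0 0 0' && python3 -m crank '1 0 -1 4 -0.8 0 0; 1 0 -1 4 -0.8 0 0; 1 0 -1 4 -0.8 0 0; 1 0 -1 4 -0.8 0 0; 1 0 -1 4 -0.8 0 0'
```

```text
time_s: 4.35
ee_pos: [578.6, -50.6, 121.0]
ee_rot: [-180.0, 0.0, -174.5]
force: [-0.2, -0.1, 1.8]
gripper_width: 0.7
gripper_force: 0.7
time_s: 4.97
ee_pos: [579.3, -55.4, 100.9]
ee_rot: [176.0, 0.1, -174.5]
force: [0.3, -2.9, 4.8]
gripper_width: 0.0
gripper_force: 2.3
```

```bash
python3 -m crank '1 0 -1.3 3.9 -0.8 0 0; 1 0 -1.3 3.9 -0.8 0 0; 1 0 -1.3 3.9 -0.8 0 0; 1 0 -1.3 3.9 -0.8 0 0; 1 0 -1.3 3.9 -0.8 0 0; 1 0 -0.2 4 -0.8 0 0; 1 0 -0.2 4 -0.8 0 0; 1 0 -0.2 4 -0.8 0 0; 1 0 -0.2 4 -0.8 0 0; 1 0 -0.2 4 -0.8 0 0' && python3 -m crank '1 0 -0.4 4 -0.8 0 0; 1 0 -0.4 4 -0.8 0 0'
```

```text
time_s: 6.22
ee_pos: [579.1, -57.3, 60.7]
ee_rot: [168.0, 0.0, -174.5]
force: [0.9, -0.6, 5.7]
gripper_width: 0.9
gripper_force: 2.6
time_s: 6.48
ee_pos: [578.9, -56.0, 52.8]
ee_rot: [166.3, -0.0, -174.5]
force: [-0.0, 0.1, 5.1]
gripper_width: 0.4
gripper_force: 2.4
```

```bash
python3 -m crank '1 0 -0.2 3 -0.8 0 0; 1 0 -0.2 2 -0.8 0 0; 1 0 -0.2 2 0 0 0' && python3 -m crank '1 0 -0.4 1.5 0 0 0; 1 0 -0.4 1 0 0 0' && python3 -m crank '1 0 0 0 0 0 0'
```

```text
time_s: 6.85
ee_pos: [578.8, -54.7, 46.2]
ee_rot: [164.7, -0.0, -174.5]
force: [-0.8, -1.1, 13.9]
gripper_width: 0.5
gripper_force: 6.4
time_s: 7.1
ee_pos: [578.9, -54.6, 45.7]
ee_rot: [164.7, 0.0, -174.5]
force: [-4.3, -1.0, 22.9]
gripper_width: 0.6
gripper_force: 10.5
time_s: 7.22
ee_pos: [578.9, -54.7, 45.8]
ee_rot: [164.7, 0.1, -174.5]
force: [-3.5, -0.9, 18.7]
gripper_width: 0.4
gripper_force: 8.8
```

The force has risen clearly to about 20 N at the expected height, so the lever is on its stop. I check in pictures.

Run:
```python
from h import *
a=grab_frame("scene")[160:290,170:310];b=grab_frame("wrist")
a=cv2.resize(a,None,fx=2.95,fy=2.95,interpolation=2);b=cv2.resize(b,(387,290))
h=max(a.shape[0],b.shape[0]);p=lambda i:cv2.copyMakeBorder(i,0,h-i.shape[0],0,0,0)
cv2.imwrite("pics/f.png",np.hstack([p(a),p(b)])[:, :800])
print(env.state()["force"],env.state()["time_s"])
```

```text
[-2.51429728 -0.51860519 19.03882745] 7.325
```

View pics/f.png

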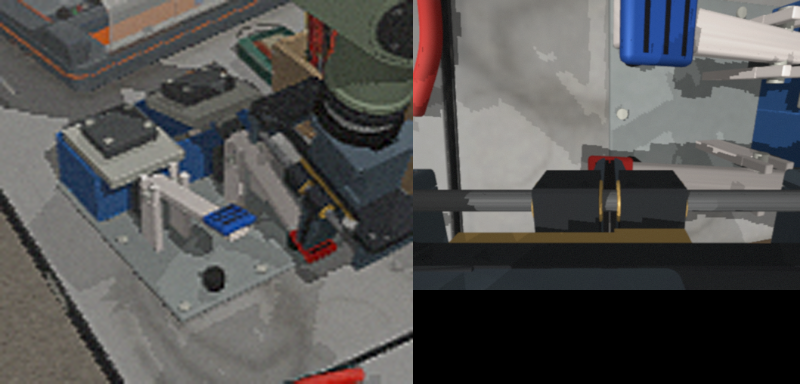

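In the left half, the red pad is down at about (315,248), the far flap stands open at about (215,95) and the near flap is shut at about (120,130). The lever sits in its fork and the force is steady, so I hand in.

```bash
python3 -c "
from workcell import env
print(env.job_done())"
```

```text
the job is handed in; nothing more can be done
None
```

I pressed the red-padded lever (far bay) onto its rubber stop and handed in at about 7.3 s while still holding it down with about 19 N; the last picture shows the far flap open, the near one shut and the lever in its fork.

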